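Set the last push rivet of a belt shield

ROBOT

A 6-joint arm with a two-finger parallel gripper is mounted at the origin on the work surface. World frame = base frame: x ahead of the robot, y to its left, z up, the work surface at z = 0. Lengths are in m, angles in rad, forces in N, time in s.
With the tool pointing down it reaches from about 0.425 to 0.95 m from the base axis. Payload 14.7 kg.
Tool frame: the origin (TCP) lies where the fingers leave the gripper's body, on its centre line; the fingertips stand 73 mm ahead of it and the grasp point (between the pads) lies 54 mm ahead of it; x points along the fingers, z is the direction in which the jaws open and shut, and the axes are right-handed (so a half turn about x gives the same grasp; the last joint's range is limited). The gripper opens to 85 mm and grips with 20 to 120 N. Pads are 22 mm wide; open, the fingers measure 114 mm over their backs; the gripper's body (76 mm by 85 mm) begins 54 mm behind the grasp point. The pads swing forward as they close: fully open they stand 13 mm farther back than shut.
Start: joints at [-1.387, 0.48, 1.596, -0, 1.065, -0.047], TCP at [0.149, -0.633, 0.304] pointing down, gripper open.
Joint ranges: [-2.75, 2.75], [-0.82, 2.05], [0.23, 2.67], [-1.56, 4.7], [0.09, 2.69], [-2.92, 2.92]. Speed limits (rad/s): [1.89, 1.89, 2.39, 3.01, 3.01, 3.01].

INTERFACE

Orientations are given as a rotation vector (axis times angle).
In Python, from plant import readout, viewer, order gives the robot as it stands.
- The arm moves only by the tool apply_moves, never from a script. Its argument "steps" is text: rows parted by semicolons, each of 7 numbers parted by spaces: the turn, a rotation vector about the tool's x, y, z in degrees, then the shift along the tool's x, y, z in mm, then the closure, from 0 (fully open) to 1 (shut). In form: ax ay az x y z grip; .... A call has 1 to 20 rows; each row is the pose to reach, as a shift and turn from the pose measured when the call began, along the tool's axes at that moment; what a row does not reach only later rows make up. A row lasts 1/12 s, in which the tool goes at most 41.7 mm and 7.16 degrees, less where a joint would pass 70% of its speed; a pose out of reach is approached as far as the arm can. A call with a gripper value outside its range is refused whole. The fingers move at their own pace and stop on an object; the grip force is fixed at half the most. Time passes only in rows, so rows that repeat a pose let the fingers close. It gives the time, the measured TCP pose, the force and the opening at its end, in the units of the state.
- readout.read_state(): the state, without advancing time (a new reading comes with each control period).
- viewer.camera(name): name is "scene" or "side" or "wrist"; returns the picture (420x560x3 uint8, red, green, blue); there is no depth.
- viewer.camera_model(name): a dict with "mtx" (3x3 intrinsics, pixels), "R" (3x3) and "t" (3): a world point X has camera coordinates R X + t; the wrist camera has in their place "tool_from_camera" (4x4, takes a point from camera to tool coordinates, whose origin is the TCP and whose axes are the tool frame's). Camera axes: x right, y down, z forward; pixel columns grow to the right and rows downward; lengths in m; the calibration is good to about 2 mm. A picture is of the moment at which its call begins: read the wrist's pose just before it. camera_model takes no time and is no camera call.
- order.close_job(): hands the job in, once; it reports no verdict.
The state is a dict: "time_s": time; "joint_positions": joint angles; "qvel": joint speeds; "effort": joint torques, N m; "tcp_pos": TCP position; "eef_rot": TCP orientation; "contact_force": force on the tool from outside, world axes, zero at the start; "torque": the same for the moment, N m; "finger_gap": finger opening in m.
Only numpy, scipy, OpenCV 4.12 (cv2) and the standard library are available. Lean on these libraries where they do the work, as an engineer would, in place of code of your own. Each camera call takes 0.05 s, during which the arm holds its last target.

TASK

Take the fresh white clip with the raised orange pin from the blue rack and, with its pin still raised, put it fully home in the empty hole of the grey tab on the belt shield. Then push the orange pin down flush with its collar to lock it, pressing gently enough not to crack the plastic, and let go; leave everything else on the bench where it is.

Things in the scene. Friction and masses are not known exactly. Their poses are not given: they have to be found in the camera images.
- clip: The fresh push-rivet clip, white plastic with an orange centre pin standing proud, upright in the blue rack; it is the only one with a raised pin. Round about its z axis (up). Origin at the centre of the underside of its flange. Flange 26 mm diameter, 4 mm thick (z 0 to 4 mm); above it a collar 18 mm diameter, 9 mm tall (z 4 to 13 mm), the place to grip; below it a shank 10 mm diameter, 14 mm long with a tapered tip. The clip with its pin weighs about 30 g.
- pin (a joint): How far the orange pin has been pushed into the clip, m: 0 = raised (8 mm proud of the collar), 0.008 = flush with the collar top (stop at 0.0084). It needs a steady push of about 8 N and stays where it is left.
- pin_top (a point): Centre of the flat top of the orange pin (11 mm diameter); when raised, 21 mm above the clip's origin.
- hole (a point): Centre of the mouth of the empty through hole in the grey shield tab (56 x 56 x 6 mm), on the tab's top face, z up. Hole 11.5 mm wide, 1.5 mm chamfer, free below. The tab stands off above its spacer by an unmeasured gap, 2 to 10 mm; the spacer's height varies too (tab top 52 to 68 mm up). At about 3 N the tab sinks level, staying where left, until it stops hard on the spacer.
- case: Aluminium timing case, fixed to the bench, 200 x 150 x 44 mm, with a black plastic belt shield on it (top face 50 mm above the bench); the grey tab of the hole is its corner at x -70, y -45 mm and belongs to this body. Three white clips with flush orange pins are already set at the other corners (x -75, y 55; x 80, y 55; x 80, y -55 mm; 13 mm tall on the shield). Origin at the middle of its underside. Shield and tab may crack above 25 N of force in all.
- rack: Blue block 60 x 170 x 30 mm fixed to the bench, with three 14 mm holes, 22 mm deep, in a row along its y axis at -55, 0 and 55 mm; holds three clips, which rest on its top by their flanges. Origin at the centre of its underside.
- piston: aluminium engine piston standing on the bench, 87 mm diameter, 58 mm tall; origin at the centre of its underside. Bystander
- rod: steel connecting rod lying flat, about 175 x 70 x 22 mm; origin at the middle of its underside, x along it. Bystander
- socket: steel socket standing upright, 32 mm diameter, 38 mm tall; origin under its centre. Bystander
- jar: white jar with red cap, 64 mm diameter, 85 mm tall; origin under its centre. Bystander
- wrench: steel wrench lying flat, 200 mm long; x along it. Bystander
- spent1: used-up clip, same shape as the fresh one but its pin is black and already flush; stands in the rack. Bystander
- spent2: like spent1. Bystander

How it is judged:
By the outcome, as a careful person would: the job done as asked, in the order asked, and still so for the second after the job is handed in, with the robot touching nothing.
It also fails if it takes over 48 s, if anything falls off the work surface, if the arm or the gripper's body presses on something with over 40 N, if the wrist force passes 120 N, or if a joint passes its speed limit or range.

## Working session

There is one attempt and no reset: what is moved stays moved. The work goes in short steps, Python scripts to look and compute and a tool call to move; the robot and the scene stay as the last step left them, time stands still between calls to the robot, and variables do not carry over. Pictures are saved under pics/ and viewed, and the job is handed in when it is done.

Besides the shell and the picture viewer there is one more tool, called as name(argument=value, ...) on one line, values as JSON. apply_moves: Moves the arm, as the interface text tells. Its arguments: {"type":"object","properties":{"steps":{"type":"string"}},"required":["steps"]}

```bash
mkdir -p pics; ls; python3 - <<'E'
from plant import readout, viewer
import cv2
print(readout.read_state())
for n in ["scene","side","wrist"]:
    print(n, viewer.camera_model(n))
    cv2.imwrite(f"pics/{n}0.png", viewer.camera(n)[:,:,::-1])
E
```

```text
pics
{'time_s': 0.0, 'joint_positions': array([-1.38654939e+00,  4.80854958e-01,  1.59691487e+00, -2.19346099e-05,
        1.06506430e+00, -4.65882243e-02]), 'qvel': array([-0.00055015,  0.00014377, -0.00079002, -0.00073099,  0.00070154,
        0.00018474]), 'effort': array([ 4.82847085e-03, -9.50646901e+01, -4.30179727e+01,  1.70000289e-04,
        1.23806525e-02, -4.41232714e-05]), 'tcp_pos': array([ 0.14867417, -0.63242118,  0.30324204]), 'eef_rot': array([ 1.03829001,  1.31056623, -1.03695166]), 'contact_force': array([-0.03500934, -0.22008959,  0.27997465]), 'torque': array([0.00810042, 0.01424167, 0.03913112]), 'finger_gap': 0.08542792106736485}
scene {'mtx': array([[415.24515407,   0.        , 283.55102662],
       [  0.        , 415.24515407, 206.68531889],
       [  0.        ,   0.        ,   1.        ]]), 'R': array([[ 0.32408655,  0.94601596,  0.00465896],
       [ 0.50894611, -0.17019939, -0.84380449],
       [-0.79745957,  0.27583685, -0.53663048]]), 't': array([-0.18551473, -0.2644122 ,  1.54902172])}
side {'mtx': array([[405.32714545,   0.        , 284.63304106],
       [  0.        , 405.32714545, 210.59646343],
       [  0.        ,   0.        ,   1.        ]]), 'R': array([[ 0.99497071, -0.09925856,  0.01345423],
       [-0.05526486, -0.65600698, -0.7527288 ],
       [ 0.08354084,  0.74819956, -0.65819324]]), 't': array([-0.60299694,  0.0837643 ,  0.97222761])}
wrist {'mtx': array([[373.64443841,   0.        , 283.29359938],
       [  0.        , 373.64443841, 203.59159927],
       [  0.        ,   0.        ,   1.        ]]), 'tool_from_camera': array([[ 5.92397373e-04, -3.27392849e-01,  9.44888126e-01,
        -7.03543589e-02],
       [-6.56154085e-04, -9.44888216e-01, -3.27392469e-01,
         8.40211323e-02],
       [ 9.99999609e-01, -4.26045766e-04, -7.74569453e-04,
         8.34242990e-04],
       [ 0.00000000e+00,  0.00000000e+00,  0.00000000e+00,
         1.00000000e+00]])}
```

View pics/scene0.png

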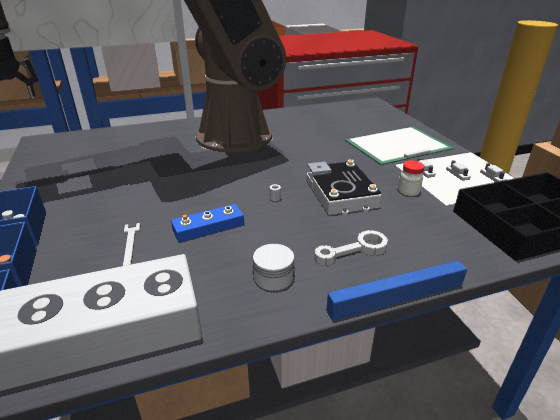

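View pics/side0.png

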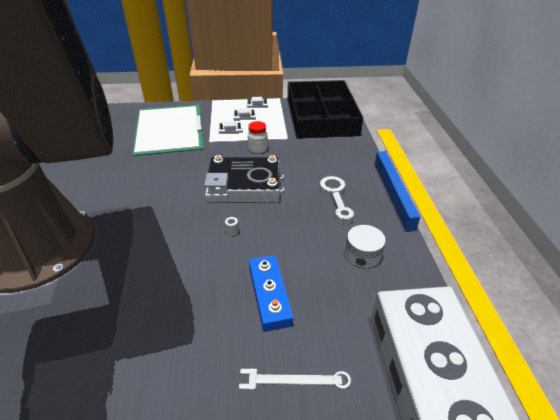

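View pics/wrist0.png

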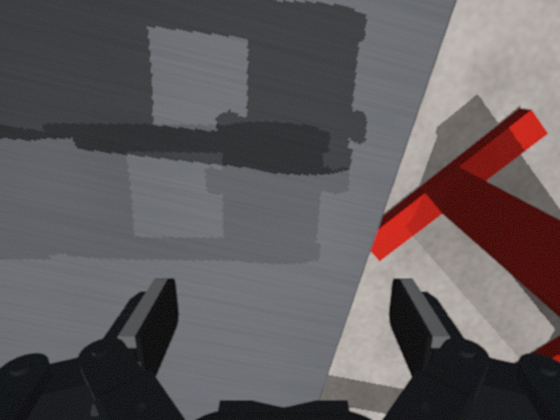

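The scene view shows the blue rack around (208,222) with the orange-pin clip at its left end, about (185,219). The side view has it at (275,305). The tab is at about (319,168) in the scene view and (217,180) in the side view. I'll enlarge both for measurement.

```bash
cat > h.py <<'E'
import numpy as np, cv2
from plant import readout, viewer
from scipy.spatial.transform import Rotation as Rn
def ray(name,px,st=None):
    m=viewer.camera_model(name); d=np.linalg.solve(m["mtx"],np.array([px[0],px[1],1.]))
    if name=="wrist":
        st=st or readout.read_state(); T=m["tool_from_camera"]; R=Rn.from_rotvec(st["eef_rot"]).as_matrix()
        o=st["tcp_pos"]+R@T[:3,3]; d=R@(T[:3,:3]@d)
    else:
        o=-m["R"].T@m["t"]; d=m["R"].T@d
    return o,d/np.linalg.norm(d)
def onz(name,px,z,st=None):
    o,d=ray(name,px,st); return o+d*(z-o[2])/d[2]
def tri(rays):
    A=np.zeros((3,3));b=np.zeros(3)
    for o,d in rays:
        P=np.eye(3)-np.outer(d,d);A+=P;b+=P@o
    x=np.linalg.solve(A,b); return x,[np.linalg.norm((np.eye(3)-np.outer(d,d))@(x-o)) for o,d in rays]
def proj(name,X,st=None):
    m=viewer.camera_model(name)
    if name=="wrist":
        st=st or readout.read_state(); R=Rn.from_rotvec(st["eef_rot"]).as_matrix();T=m["tool_from_camera"]
        c=T[:3,:3].T@(R.T@(np.array(X)-st["tcp_pos"])-T[:3,3])
    else: c=m["R"]@np.array(X)+m["t"]
    p=m["mtx"]@c; return p[:2]/p[2]
def blobs(img,lo,hi,minA=4):
    hsv=cv2.cvtColor(img,cv2.COLOR_RGB2HSV); mk=cv2.inRange(hsv,np.array(lo),np.array(hi))
    n,l,s,c=cv2.connectedComponentsWithStats(mk)
    return [(c[i].round(2),s[i]) for i in range(1,n) if s[i][4]>=minA]
E
python3 - <<'E'
import cv2
from h import *
a=cv2.imread("pics/scene0.png");b=cv2.imread("pics/side0.png")
def crop(im,x,y,w,h):return cv2.resize(im[y:y+h,x:x+w],(400,300),interpolation=cv2.INTER_NEAREST)
import numpy as np
cv2.imwrite("pics/crops.png",np.vstack([np.hstack([crop(a,165,195,88,66),crop(b,230,250,100,75)]),np.hstack([crop(a,295,145,96,72),crop(b,195,140,100,75)])]))
for n,im in(("scene",a),("side",b)):
    print(n)
    for c,s in blobs(im[:,:,::-1].copy(),(3,120,90),(22,255,255),3): 
        if s[4]<200: print(c,s)
E
```

```text
scene
[279.31  28.84] [272  21  13  15 104]
[348.  31.] [343  31  11   1  11]
[360.5  30. ] [358  30   6   1   6]
[350. 160.] [349 160   3   1   3]
[372.6 185.2] [371 185   4   2   5]
[333.4 190.2] [332 190   4   2   5]
[184.53 216.41] [183 214   4   6  17]
[  4.13 258.31] [  0 255  10   8  62]
side
[180.59   2.12] [178   0   6   5  17]
[153.8  15.1] [152  13   5   6  10]
[154.38  22.25] [153  20   4   6   8]
[156.83  27.83] [156  27   3   3   6]
[185.    28.67] [184  28   3   2   3]
[185.67  91.83] [185  90   2   4   6]
[381. 129.] [378 129   7   1   7]
[380.  136.5] [379 135   3   4   4]
[388.  151.5] [387 150   3   4   4]
[272.   156.29] [271 155   3   3   7]
[217.5 156.5] [217 156   2   2   4]
[410.  163.5] [409 162   3   4   4]
[397.  168.5] [396 167   3   4   4]
[271.83 179.17] [271 178   3   3   6]
[414.5 201.5] [413 199   4   6   6]
[435.  206.5] [434 205   3   4   4]
[423.5 218.5] [422 216   4   6   6]
[432.  234.5] [431 233   3   4   4]
[440.5 250.5] [439 248   4   6   6]
[449.5 267.5] [448 265   4   6   6]
[458.  283.5] [457 282   3   4   4]
[466.5 299.5] [465 297   4   6   6]
[274.65 302.35] [273 300   5   6  20]
[475.  315.5] [474 314   3   4   4]
[483.5 331.5] [482 329   4   6   6]
[492.5 348.5] [491 346   4   6   6]
[524.  359.5] [523 358   3   4   4]
[501.5 365.5] [500 363   4   6   6]
[510.  381.5] [508 378   5   8   8]
[519.  398.5] [517 395   5   8   8]
[549.  402.5] [548 401   3   4   4]
[528.  415.5] [526 412   5   8   8]
```

View pics/crops.png

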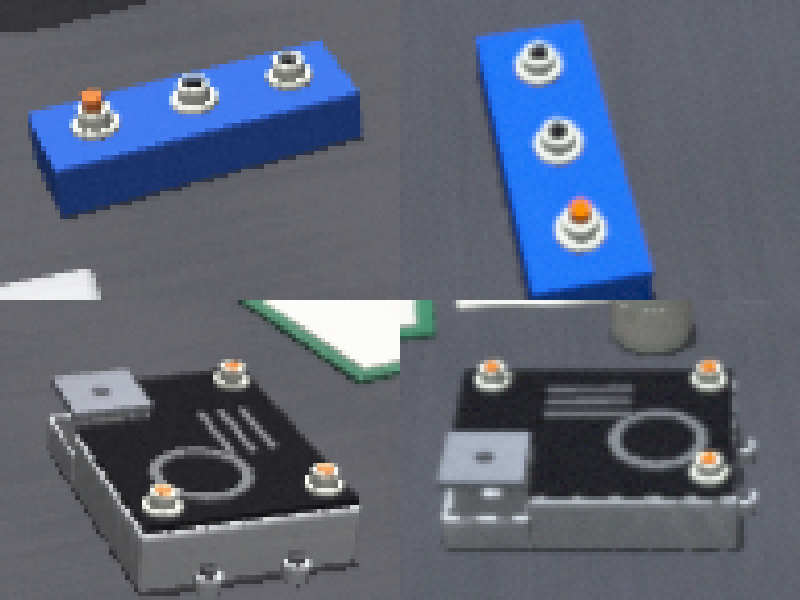

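```bash
python3 - <<'E'
from h import *
print("pin",tri([ray("scene",(184.5,216)),ray("side",(274.6,302))]))
for z in(.05,): print(onz("scene",(184.5,216),.047),onz("side",(274.6,302),.047))
print("hole",tri([ray("scene",(319.2,167.1)),ray("side",(216.2,179.2))]))
for z in(.052,.06,.068): print(onz("scene",(319.2,167.1),z),onz("side",(216.2,179.2),z))
# flush pins / spent in rack
for s,d in[((350,160),(217.5,156.5)),((372.6,185.2),(272,156.3)),((333.4,190.2),(271.8,179.2))]: print(tri([ray("scene",s),ray("side",d)]))
# rack spent pins  scene crop/ side crop
sc=lambda x,y:(165+x*.22,195+y*.22); sd=lambda x,y:(230+x*.25,250+y*.25)
print(tri([ray("scene",sc(289,58)),ray("side",sd(138,50))]),tri([ray("scene",sc(193,82)),ray("side",sd(157,130))]))
s=readout.read_state();R=Rn.from_rotvec(s["eef_rot"]).as_matrix();print(R.round(3))
E
```

```text
pin (array([ 0.56053474, -0.25009648,  0.04840299]), [np.float64(4.374681591866167e-06), np.float64(4.374681591948888e-06)])
[ 0.55835374 -0.24997604  0.047     ] [ 0.56061465 -0.24908068  0.047     ]
hole (array([0.43599588, 0.15663386, 0.05510732]), [np.float64(0.00017105349026249762), np.float64(0.0001710534902625431)])
[0.4301412  0.15938846 0.052     ] [0.43563195 0.16056043 0.052     ]
[0.44450137 0.15283671 0.06      ] [0.43669696 0.14972247 0.06      ]
[0.45886155 0.14628497 0.068     ] [0.43776197 0.1388845  0.068     ]
(array([0.43774182, 0.25460588, 0.06334359]), [np.float64(0.0006414977992949781), np.float64(0.0006414977992949337)])
(array([0.59300346, 0.24397387, 0.06268751]), [np.float64(0.00045136967149367823), np.float64(0.0004513696714936299)])
(array([0.58415875, 0.13348686, 0.06314435]), [np.float64(1.3005995210424075e-05), np.float64(1.3005995210340077e-05)])
(array([ 0.54731998, -0.13889441,  0.04143951]), [np.float64(0.00011843224247298416), np.float64(0.00011843224247305176)]) (array([ 0.55371157, -0.19398098,  0.04066303]), [np.float64(0.0003933764204058896), np.float64(0.00039337642040590954)])
[[-0.     0.973  0.229]
 [ 0.001  0.229 -0.973]
 [-1.     0.    -0.001]]
```

apply_moves(steps="-42 0 0 40 244 -139 0; -83.5 0 0 83 488 -278 0; -83.5 0 0 83 488 -278 0; -83.5 0 0 83 488 -278 0; -83.5 0 0 83 488 -278 0; -83.5 0 0 83 488 -278 0; -83.5 0 0 83 488 -278 0; -83.5 0 0 83 488 -278 0; -83.5 0 0 83 488 -278 0; -83.5 0 0 83 488 -278 0; -83.5 0 0 83 488 -278 0; -83.5 0 0 83 488 -278 0; -83.5 0 0 83 488 -278 0; -83.5 0 0 83 488 -278 0; -83.5 0 0 83 488 -278 0; -83.5 0 0 83 488 -278 0; -83.5 0 0 83 488 -278 0; -83.5 0 0 83 488 -278 0")

```text
time_s: 1.65
tcp_pos: [0.5594, -0.251, 0.2208]
eef_rot: [-0.091, 1.569, 0.092]
contact_force: [0.2, 0.2, -0.1]
finger_gap: 0.0855
```

```bash
python3 - <<'E'
from h import *
s=readout.read_state();print(s["time_s"],s["tcp_pos"],s["qvel"].round(3));print(Rn.from_rotvec(s["eef_rot"]).as_matrix().round(3))
im=viewer.camera("wrist");cv2.imwrite("pics/w1.png",im[:,:,::-1])
for c,a in blobs(im,(3,120,90),(22,255,255),20): print(c,a,onz("wrist",c,.051,s))
E
```

```text
1.65 [ 0.55937218 -0.25096615  0.22078024] [-0.007 -0.004  0.     0.002 -0.001  0.002]
[[-0.    -0.116  0.993]
 [ 0.001  0.993  0.116]
 [-1.     0.001 -0.   ]]
[286.77 204.16] [280 196  15  17 203] [ 0.56116182 -0.25043103  0.051     ]
```

View pics/w1.png

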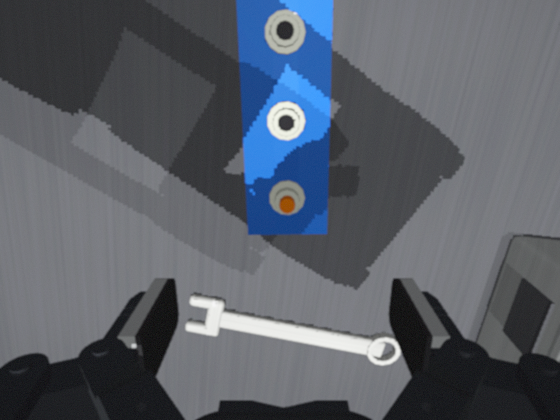

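apply_moves(steps="0 0 0 30 0.4 1.7 0; 0 0 0 60 0.4 1.7 0; 0 0 0 90 0.4 1.7 0; 0 0 0 105 0.4 1.7 0; 0 0 0 111 0.4 1.7 0; 0 0 0 111 0.4 1.7 0; 0 0 0 111 0.4 1.7 0.5; 0 0 0 111 0.4 1.7 0.6; 0 0 0 111 0.4 1.7 0.6; 0 0 0 111 0.4 1.7 0.6; 0 0 0 111 0.4 1.7 0.6; 0 0 0 111 0.4 1.7 0.6")

```text
time_s: 2.7
tcp_pos: [0.5612, -0.2505, 0.1104]
eef_rot: [-0.091, 1.568, 0.091]
contact_force: [0.7, 0.2, -0.5]
finger_gap: 0.0341
```

```bash
python3 - <<'E'
from h import *
s=readout.read_state();print(s["time_s"],s["tcp_pos"],s["finger_gap"],s["contact_force"])
im=viewer.camera("wrist");im2=viewer.camera("side")
cv2.imwrite("pics/w2.png",np.hstack([cv2.resize(im[100:400,130:430],(400,400)),cv2.resize(im2[230:330,220:320],(400,400),interpolation=0)])[:,:,::-1])
for c,a in blobs(im,(3,120,90),(22,255,255),20): print(c,a,onz("wrist",c,.051,s))
E
```

```text
2.7 [ 0.56118629 -0.2504826   0.11039251] 0.034129242194243216 [ 0.70369719  0.19020258 -0.54718001]
[284.31 292.45] [272 277  26  32 659] [ 0.56103651 -0.24935463  0.051     ]
```

View pics/w2.png

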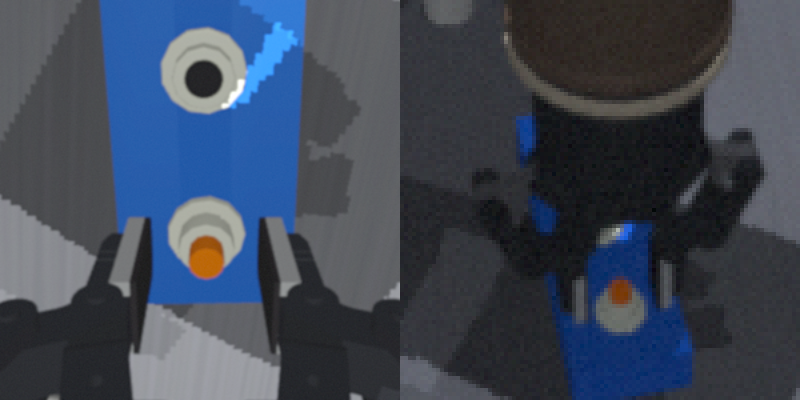

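The pads stand centred on either side of the clip and above its flange, so I'll close on the collar.

apply_moves(steps="0 0 0 0 0 0 0.75; 0 0 0 0 0 0 0.85; 0 0 0 0 0 0 1; 0 0 0 0 0 0 1; 0 0 0 0 0 0 1; 0 0 0 0 0 0 1")

```text
time_s: 3.3
tcp_pos: [0.5611, -0.2504, 0.1104]
eef_rot: [-0.091, 1.569, 0.092]
contact_force: [-1.7, 0.8, 6.9]
finger_gap: 0.0138
```

```bash
python3 - <<'E'
from h import *
s=readout.read_state();print(s["time_s"],s["tcp_pos"],s["finger_gap"],s["contact_force"])
im=viewer.camera("wrist");im2=viewer.camera("side")
cv2.imwrite("pics/w3.png",np.hstack([cv2.resize(im[100:400,130:430],(400,400)),cv2.resize(im2[230:330,220:320],(400,400),interpolation=0)])[:,:,::-1])
E
```

```text
3.3 [ 0.56110313 -0.25040055  0.11041865] 0.013750707703406286 [-1.68407673  0.77805958  6.94522743]
```

View pics/w3.png

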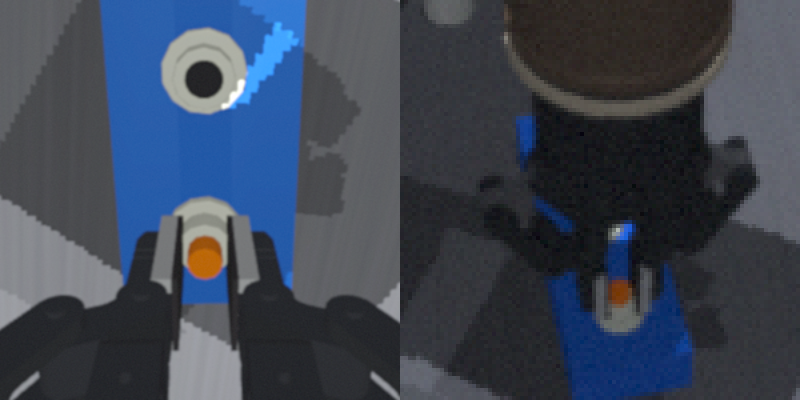

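apply_moves(steps="0 0 0 -1 0 0 1; 0 0 0 -3 0 0 1; 0 0 0 -10 0 0 1; 0 0 0 -25 0 0 1; 0 0 0 -45 0 0 1; 0 0 0 -70 0 0 1; 0 0 0 -70 0 0 1;0 0 0 -70 0 0 1")

```text
time_s: 4.07
tcp_pos: [0.5618, -0.2508, 0.1822]
eef_rot: [-0.092, 1.566, 0.09]
contact_force: [-0.0, 0.4, -0.2]
finger_gap: 0.0136
```

```bash
python3 - <<'E'
from h import *
s=readout.read_state();print(s["time_s"],s["tcp_pos"],s["finger_gap"],s["contact_force"])
im=viewer.camera("wrist");im2=viewer.camera("side")
p=proj("side",s["tcp_pos"]-[0,0,.07]).astype(int);print(p)
cv2.imwrite("pics/w4.png",np.hstack([cv2.resize(im[100:400,130:430],(400,400)),cv2.resize(im2[p[1]-40:p[1]+40,p[0]-40:p[0]+40],(400,400),interpolation=0)])[:,:,::-1])
E
```

```text
4.0667 [ 0.56183907 -0.25081867  0.18221616] 0.013615322134487228 [-0.04693529  0.36069971 -0.17561252]
[275 281]
```

View pics/w4.png

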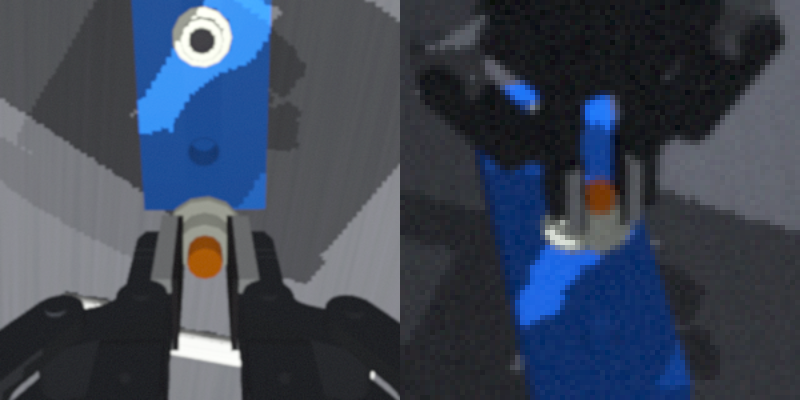

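The clip is held in the jaws with its orange pin still up and its rack hole is empty. Next I'll hover above the tab and measure the hole.

apply_moves(steps="0 0 0 -30 10 -2 1; 0 0 0 -48 35 -7 1; 0 0 0 -48 70 -13 1; 0 0 0 -48 105 -19 1; 0 0 0 -48 140 -26 1; 0 0 0 -48 175 -32 1; 0 0 0 -48 210 -39 1; 0 0 0 -48 245 -45 1; 0 0 0 -48 280 -52 1; 0 0 0 -48 315 -58 1; 0 0 0 -48 350 -65 1; 0 0 0 -48 380 -70 1; 0 0 0 -48 405 -75 1; 0 0 0 -48 419 -78 1; 0 0 0 -48 419 -78 1; 0 0 0 -48 419 -78 1; 0 0 0 -48 419 -78 1; 0 0 0 -48 419 -78 1")

```text
time_s: 5.67
tcp_pos: [0.435, 0.156, 0.2283]
eef_rot: [-0.09, 1.569, 0.091]
contact_force: [-0.3, 0.4, -0.4]
finger_gap: 0.0139
```

```bash
python3 - <<'E'
from h import *
s=readout.read_state();print(s["time_s"],s["tcp_pos"],s["joint_positions"].round(2),s["finger_gap"],s["contact_force"]);print(Rn.from_rotvec(s["eef_rot"]).as_matrix().round(4))
im=viewer.camera("wrist")
cv2.imwrite("pics/w5.png",im[:,:,::-1])
E
```

```text
5.6667 [0.43498429 0.15598201 0.22832667] [0.28 0.33 2.09 0.   0.72 0.16] 0.01386389119104735 [-0.264873    0.40661738 -0.41547955]
[[-6.000e-04 -1.150e-01  9.934e-01]
 [ 5.000e-04  9.934e-01  1.150e-01]
 [-1.000e+00  5.000e-04 -6.000e-04]]
```

View pics/w5.png

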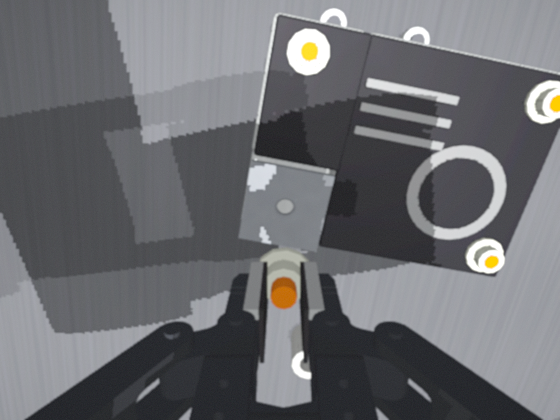

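The tab is at about (286,205) with its hole at (285,206), and the held clip is below it with the pin at (284,293). I'll refine both positions.

```bash
python3 - <<'E'
from h import *
im=cv2.imread("pics/w5.png");st=readout.read_state()
g=cv2.cvtColor(im,cv2.COLOR_BGR2GRAY)
print(g[195:219:2,270:300:2])
crop=cv2.resize(im[140:320,220:350],(0,0),fx=4,fy=3.3,interpolation=0);
crop=cv2.resize(im[150:310,230:340],(0,0),fx=5,fy=3.75) if 0 else cv2.resize(im[160:310,220:350],(0,0),fx=4,fy=4,interpolation=0)
cv2.imwrite("pics/c5.png",crop)
rgb=im[:,:,::-1].copy()
pb=[b for b in blobs(rgb,(3,120,60),(22,255,255),100)]
print(pb)
m=viewer.camera_model("wrist");T=m["tool_from_camera"]
def tool_at(px,x):
    d=T[:3,:3]@np.linalg.solve(m["mtx"],[px[0],px[1],1]); return T[:3,3]+d*(x-T[0,3])/d[0]
print(tool_at((284,293),.0594))
h=(285.2,206.5)
for z in(.052,.056,.06,.064,.068): print(z,onz("wrist",h,z,st))
r=[ray("wrist",h,st),ray("scene",(319.2,167.1)),ray("side",(216.2,179.2))]
print(tri(r),tri(r[:2]),tri([r[0],r[2]]))
E
```

```text
[[128 127 127 128 128 129 130 128 130 129 130 129 129 128 130]
 [127 127 127 129 127 129 127 127 126 130 130 130 129 130 131]
 [127 128 129 128 124 122 131 140 137 127 122 128 130 134 130]
 [127 126 128 124 124 150 166 167 168 167 147 121 129 130 129]
 [126 128 126 122 154 167 167 166 170 172 169 142 122 129 131]
 [128 127 122 130 165 168 165 166 168 170 171 158 123 128 130]
 [128 130 125 125 163 167 168 168 169 171 169 157 119 127 131]
 [129 129 125 115 143 166 168 167 170 172 167 134 116 128 129]
 [129 128 127 119 115 147 165 168 170 165 139 116 124 131 130]
 [128 131 127 126 119 112 123 131 130 116 113 124 129 131 130]
 [128 130 129 127 125 124 121 117 116 122 128 129 131 132 132]
 [128 130 131 128 127 129 127 127 129 128 130 131 130 131 130]]
[(array([283.35, 292.79]), array([271, 277,  26,  32, 664], dtype=int32))]
[ 0.0594      0.0008539  -0.00017033]
0.052 [0.43627526 0.15230343 0.052     ]
0.056 [0.43609418 0.1537076  0.056     ]
0.06 [0.4359131  0.15511177 0.06      ]
0.064 [0.43573202 0.15651594 0.064     ]
0.068 [0.43555094 0.15792011 0.068     ]
(array([0.4364771 , 0.15500721, 0.0562208 ]), [np.float64(0.001223772049301673), np.float64(0.0013972435323168133), np.float64(0.0003087678702335336)]) (array([0.43673269, 0.15501877, 0.05638645]), [np.float64(0.0012968484196300505), np.float64(0.0012968484196300997)]) (array([0.43616572, 0.15400886, 0.05682667]), [np.float64(0.00010951250411303089), np.float64(0.00010951250411307795)])
```

View pics/c5.png

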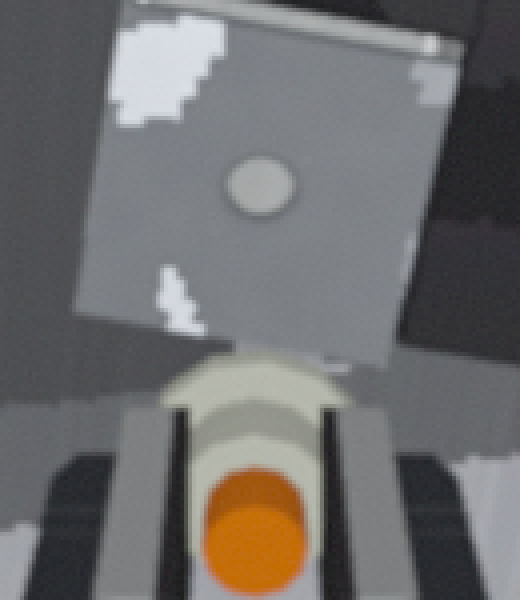

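```bash
python3 - <<'E'
from h import *
st=readout.read_state()
P=lambda x,y:(220+x/4-.5,160+y/4-.5)
bl,br,tr,tl=P(75,311),P(386,366),P(463,45),P(123,2)
m=viewer.camera_model("wrist");T=m["tool_from_camera"]
def tool_at(px,x):
    d=T[:3,:3]@np.linalg.solve(m["mtx"],[px[0],px[1],1]); return T[:3,3]+d*(x-T[0,3])/d[0]
print(tool_at(P(255,543),.0594))
for z in(.052,.056,.06,.064):
    q=[onz("wrist",p,z,st) for p in(bl,br,tr,tl)]
    print(z,[round(1e3*np.linalg.norm(q[i]-q[(i+1)%4]),1) for i in range(4)],sum(q)/4, onz("wrist",(285.1,206.4),z,st))
E
```

```text
[ 0.0594     -0.00018806 -0.0004715 ]
0.052 [np.float64(57.4), np.float64(61.3), np.float64(57.9), np.float64(57.6)] [0.43602979 0.15248448 0.052     ] [0.43619707 0.15236925 0.052     ]
0.056 [np.float64(56.5), np.float64(60.3), np.float64(57.0), np.float64(56.7)] [0.43585269 0.15388571 0.056     ] [0.43601725 0.15377235 0.056     ]
0.06 [np.float64(55.6), np.float64(59.3), np.float64(56.0), np.float64(55.7)] [0.43567559 0.15528695 0.06      ] [0.43583744 0.15517546 0.06      ]
0.064 [np.float64(54.7), np.float64(58.3), np.float64(55.1), np.float64(54.8)] [0.43549848 0.15668818 0.064     ] [0.43565763 0.15657856 0.064     ]
```

apply_moves(steps="0 0 0 20 -1.5 1.1 1; 0 0 0 40 -1.5 1.1 1; 0 0 0 58 -1.5 1.1 1; 0 0 0 66 -1.5 1.1 1; 0 0 0 66 -1.5 1.1 1; 0 0 0 66 -1.5 1.1 1; 0 0 0 66 -1.5 1.1 1")

```text
time_s: 6.3
tcp_pos: [0.4368, 0.1545, 0.1631]
eef_rot: [-0.089, 1.568, 0.091]
contact_force: [0.5, -0.0, -0.1]
finger_gap: 0.0138
```

```bash
python3 - <<'E'
from h import *
s=readout.read_state();print(s["time_s"],s["tcp_pos"],s["finger_gap"],s["contact_force"])
ims=[]
for n in("side","scene","wrist"):
    im=viewer.camera(n);c=[int(v) for v in proj(n,[.436,.1546,.07],s)];print(n,c,proj(n,[.436,.1546,.058],s))
    r=35 if n!="wrist" else 80
    x0=min(max(c[0]-r,0),559-2*r);y0=min(max(c[1]-r,0),419-2*r);print(x0,y0)
    ims.append(cv2.resize(im[y0:y0+2*r,x0:x0+2*r],(266*1,266),interpolation=0) if 0 else cv2.resize(im[y0:y0+2*r,x0:x0+2*r],(400,400),interpolation=0))
cv2.imwrite("pics/d6.png",np.hstack(ims[:2])[:,:,::-1]);cv2.imwrite("pics/d6w.png",ims[2][:,:,::-1])
E
```

```text
6.3 [0.43682427 0.15453096 0.16312615] 0.013807645794055414 [ 0.51796095 -0.04395452 -0.13156053]
side [215, 175] [216.05970582 178.72397836]
180 140
scene [318, 162] [318.57951255 166.36586191]
283 127
wrist [282, 256] [282.50294127 245.36607104]
202 176
```

View pics/d6.png

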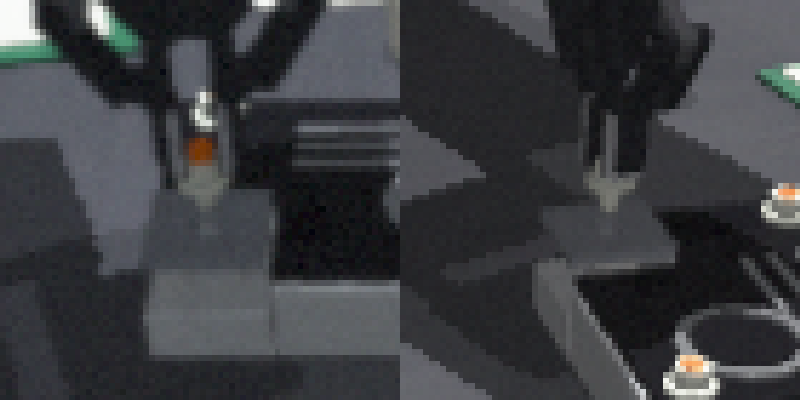

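View pics/d6w.png

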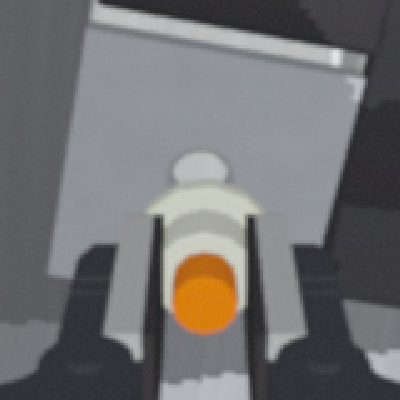

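```bash
python3 - <<'E'
from h import *
np.set_printoptions(suppress=True,precision=5)
for i in range(2): print(viewer.camera_model("wrist"))
m=viewer.camera_model("wrist");T=m["tool_from_camera"]
def tool_at(px,x):
    d=T[:3,:3]@np.linalg.solve(m["mtx"],[px[0],px[1],1]); return T[:3,3]+d*(x-T[0,3])/d[0]
P=lambda x,y:(202+x/2.5-.3,176+y/2.5-.3)
print("pin",tool_at(P(204.5,304),.0594),"flange",tool_at(P(203,215),.0764))
s=readout.read_state();R=Rn.from_rotvec(s["eef_rot"]).as_matrix()
# hole visible: left edge 172,right edge 229, top 151 (crop)
for z in(.056,.058,.06):
  x=s["tcp_pos"][2]-z
  l,r,t=tool_at(P(172,172),x),tool_at(P(229,172),x),tool_at(P(200,151),x)
  print(z,l,r,t,"dia",(r-l)[2],"ctr",(l+r)[2]/2,"y",t[1]-(r-l)[2]/2)
E
```

```text
{'mtx': array([[373.64444,   0.     , 283.2936 ],
       [  0.     , 373.64444, 203.5916 ],
       [  0.     ,   0.     ,   1.     ]]), 'tool_from_camera': array([[ 0.00005, -0.32685,  0.94508, -0.07035],
       [-0.00066, -0.94508, -0.32685,  0.08363],
       [ 1.     , -0.0006 , -0.00026, -0.00039],
       [ 0.     ,  0.     ,  0.     ,  1.     ]])}
{'mtx': array([[373.64444,   0.     , 283.2936 ],
       [  0.     , 373.64444, 203.5916 ],
       [  0.     ,   0.     ,   1.     ]]), 'tool_from_camera': array([[ 0.00005, -0.32685,  0.94508, -0.07035],
       [-0.00066, -0.94508, -0.32685,  0.08363],
       [ 1.     , -0.0006 , -0.00026, -0.00039],
       [ 0.     ,  0.     ,  0.     ,  1.     ]])}
pin [ 0.0594  -0.00114 -0.00037] flange [ 0.0764   0.00587 -0.00062]
0.056 [ 0.10722 -0.00041 -0.00714] [ 0.10722 -0.00041  0.00477] [ 0.10722  0.00438 -0.00128] dia 0.011916845171723789 ctr -0.0011845763937350503 y -0.0015794979111016958
0.058 [ 0.10522  0.00054 -0.00707] [0.10522 0.00053 0.00472] [ 0.10522  0.00527 -0.00127] dia 0.011782629363341462 ctr -0.001175645196159751 y -0.0006198397911404167
0.06 [ 0.10322  0.00149 -0.00699] [0.10322 0.00148 0.00466] [ 0.10322  0.00616 -0.00126] dia 0.011648413554959136 ctr -0.001166713998584451 y 0.00033981832882086244
```

apply_moves(steps="0 0 0 0 0 -0.7 1; 0 0 0 4 0 -0.7 1; 0 0 0 8 0 -0.7 1; 0 0 0 11 0 -0.7 1; 0 0 0 13 0 -0.7 1; 0 0 0 14 0 -0.7 1; 0 0 0 14 0 -0.7 1")

```text
time_s: 7.03
tcp_pos: [0.4359, 0.1546, 0.1489]
eef_rot: [-0.09, 1.568, 0.091]
contact_force: [-0.1, -0.9, -0.3]
finger_gap: 0.0136
```

```bash
cat > look.py <<'E'
from h import *
import sys
s=readout.read_state();print(s["time_s"],s["tcp_pos"],s["finger_gap"],s["contact_force"],s["torque"])
ims=[]
for n in("side","scene"):
    im=viewer.camera(n);c=[int(v) for v in proj(n,[.436,.1546,.07],s)]
    r=30;ims.append(cv2.resize(im[c[1]-r:c[1]+r,c[0]-r:c[0]+r],(400,400),interpolation=0))
cv2.imwrite(f"pics/{sys.argv[1]}.png",np.hstack(ims)[:,:,::-1])
E
python3 look.py d7
```

```text
7.0333 [0.43593621 0.15461577 0.14886241] 0.01358486143005367 [-0.14607067 -0.9216421  -0.32135233] [ 0.01109472  0.01904243 -0.03851823]
```

View pics/d7.png

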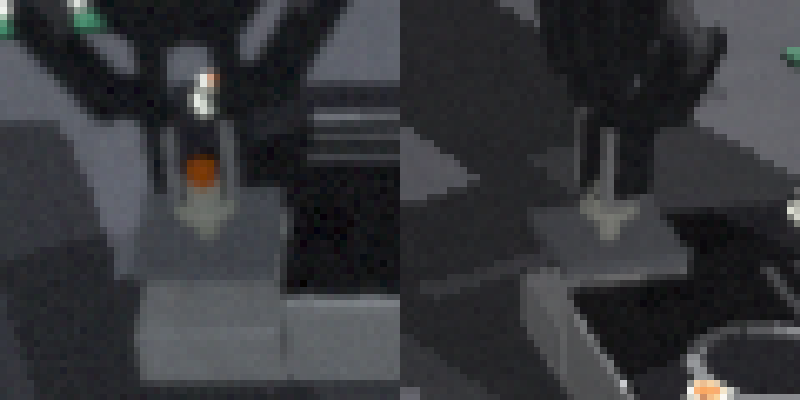

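The shank tip is at the hole in both views with almost no force, so I'll go on slowly.

apply_moves(steps="0 0 0 1 0 0 1; 0 0 0 2 0 0 1; 0 0 0 3 0 0 1; 0 0 0 4 0 0 1; 0 0 0 4 0 0 1")

```text
time_s: 7.55
tcp_pos: [0.436, 0.1546, 0.145]
eef_rot: [-0.09, 1.568, 0.091]
contact_force: [-0.3, -0.6, -0.3]
finger_gap: 0.0135
```

apply_moves(steps="0 0 0 1 0 0 1; 0 0 0 2 0 0 1; 0 0 0 3 0 0 1; 0 0 0 3 0 0 1")

```text
time_s: 7.88
tcp_pos: [0.4359, 0.1546, 0.1418]
eef_rot: [-0.09, 1.568, 0.091]
contact_force: [-0.0, 0.4, -0.3]
finger_gap: 0.0135
```

```bash
python3 look.py d8
```

```text
7.8833 [0.43593879 0.15460613 0.1417807 ] 0.013470173346350513 [-0.00978852  0.35907398 -0.32656264] [-0.00204442 -0.05401269  0.01869156]
```

View pics/d8.png

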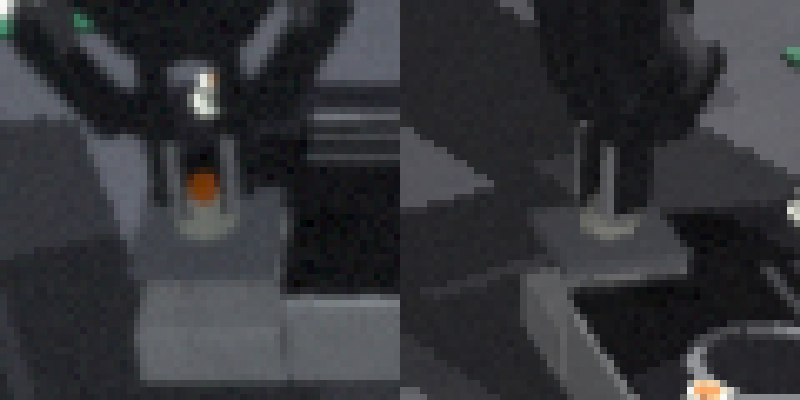

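Nearly seated with no contact force. I'll continue in small steps until the flange touches.

apply_moves(steps="0 0 0 0.7 0 0 1; 0 0 0 1.4 0 0 1; 0 0 0 2 0 0 1; 0 0 0 2 0 0 1")

```text
time_s: 8.32
tcp_pos: [0.4359, 0.1546, 0.1398]
eef_rot: [-0.09, 1.569, 0.091]
contact_force: [-0.1, 0.4, 0.9]
finger_gap: 0.0135
```

apply_moves(steps="0 0 0 0.7 0 0 1; 0 0 0 1.4 0 0 1; 0 0 0 1.4 0 0 1")

```text
time_s: 8.57
tcp_pos: [0.4359, 0.1546, 0.1383]
eef_rot: [-0.09, 1.569, 0.091]
contact_force: [0.9, -0.2, 0.3]
finger_gap: 0.0138
```

apply_moves(steps="0 0 0 0.7 0 0 1; 0 0 0 1 0 0 1; 0 0 0 1 0 0 1")

```text
time_s: 8.82
tcp_pos: [0.4359, 0.1546, 0.1373]
eef_rot: [-0.09, 1.569, 0.091]
contact_force: [0.2, -0.8, 0.9]
finger_gap: 0.0139
```

apply_moves(steps="0 0 0 0.7 0 0 1; 0 0 0 1 0 0 1; 0 0 0 1 0 0 1")

```text
time_s: 9.07
tcp_pos: [0.4359, 0.1546, 0.1362]
eef_rot: [-0.09, 1.569, 0.091]
contact_force: [-0.1, 0.1, 0.8]
finger_gap: 0.0136
```

```bash
python3 look.py d9
```

```text
9.0667 [0.43593606 0.15459665 0.13623799] 0.013582434315943626 [-0.09451951  0.0989779   0.81492186] [ 0.00462959 -0.00918377 -0.02567795]
```

View pics/d9.png

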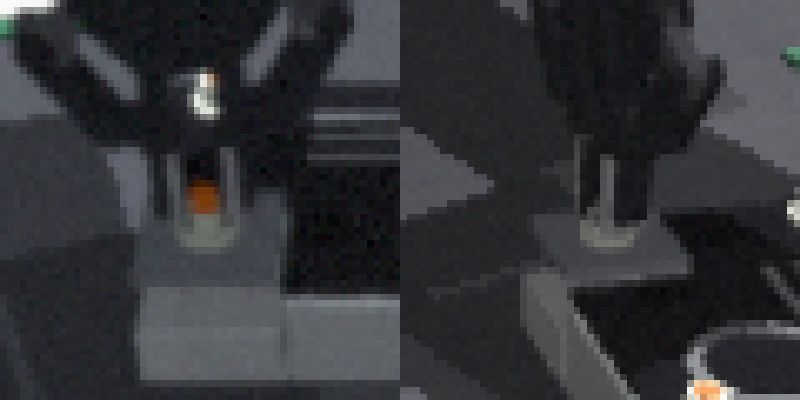

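apply_moves(steps="0 0 0 0.5 0 0 1; 0 0 0 1 0 0 1")

```text
time_s: 9.33
tcp_pos: [0.436, 0.1546, 0.1353]
eef_rot: [-0.09, 1.568, 0.091]
contact_force: [-0.1, -0.2, 1.9]
finger_gap: 0.0134
```

apply_moves(steps="0 0 0 0.5 0 0 1; 0 0 0 1 0 0 1")

```text
time_s: 9.5
tcp_pos: [0.436, 0.1546, 0.1342]
eef_rot: [-0.09, 1.569, 0.091]
contact_force: [-0.1, 0.5, 2.7]
finger_gap: 0.0137
```

```bash
python3 look.py d10
```

```text
9.5 [0.43595818 0.15460916 0.13419456] 0.013657116603237807 [-0.11874505  0.50029196  2.65767653] [0.04529679 0.08852474 0.02604245]
```

View pics/d10.png

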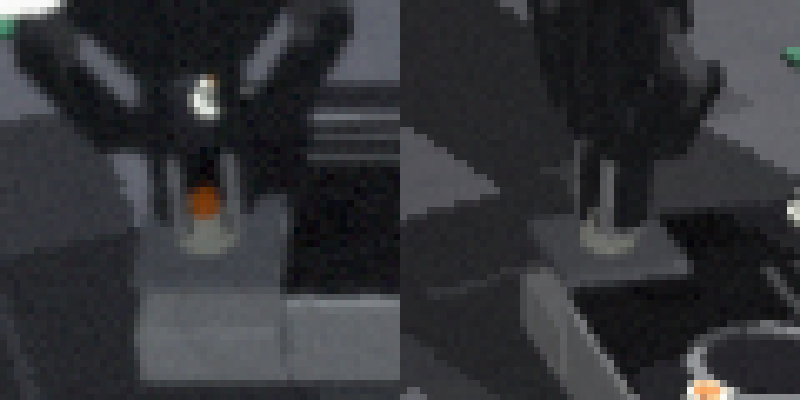

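apply_moves(steps="0 0 0 0.5 0 0 1; 0 0 0 0.5 0 0 1")

```text
time_s: 9.77
tcp_pos: [0.436, 0.1546, 0.1336]
eef_rot: [-0.09, 1.569, 0.091]
contact_force: [0.2, -0.1, 0.0]
finger_gap: 0.0136
```

apply_moves(steps="0 0 0 0.5 0 0 1; 0 0 0 0.5 0 0 1")

```text
time_s: 9.93
tcp_pos: [0.436, 0.1546, 0.133]
eef_rot: [-0.09, 1.569, 0.091]
contact_force: [-1.3, 0.6, 0.4]
finger_gap: 0.0136
```

apply_moves(steps="0 0 0 0.5 0 0 1; 0 0 0 0.5 0 0 1")

```text
time_s: 10.1
tcp_pos: [0.436, 0.1546, 0.1328]
eef_rot: [-0.09, 1.568, 0.091]
contact_force: [-1.6, -0.2, 11.2]
finger_gap: 0.0137
```

```bash
python3 look.py d11
```

```text
10.1 [0.4360125  0.15463691 0.13278846] 0.013679898283932793 [-1.58044259 -0.2052285  11.16130619] [-0.10167045  0.34597379 -0.01113104]
```

View pics/d11.png

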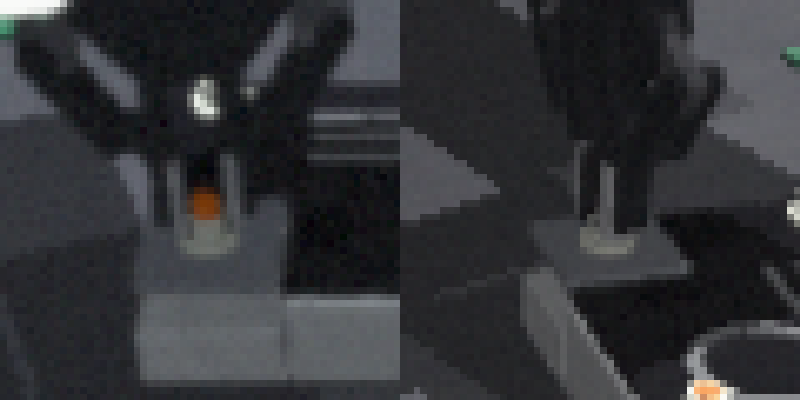

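The force rose to 11 N at a hard stop, so the flange is home with the tab on its spacer, and the pin is still up. I'll ease off, open, lift clear and check.

apply_moves(steps="0 0 0 -0.2 0 0 1; 0 0 0 -0.2 0 0 0.75; 0 0 0 -0.2 0 0 0.6; 0 0 0 -0.2 0 0 0.5; 0 0 0 -0.2 0 0 0.5; 0 0 0 -0.2 0 0 0.5; 0 0 0 -10 0 0 0.5; 0 0 0 -30 0 0 0.5; 0 0 0 -50 0 0 0.5; 0 0 0 -70 0 0 0.5; 0 0 0 -90 0 0 0.5; 0 0 0 -90 0 0 0.5; 0 0 0 -90 0 0 0.5")

```text
time_s: 11.28
tcp_pos: [0.4365, 0.1547, 0.2242]
eef_rot: [-0.089, 1.566, 0.091]
contact_force: [-0.0, 0.1, -0.6]
finger_gap: 0.0427
```

```bash
python3 look.py d12; python3 - <<'E'
from h import *
s=readout.read_state();im=viewer.camera("wrist");cv2.imwrite("pics/w12.png",im[:,:,::-1])
for c,a in blobs(im,(3,120,60),(22,255,255),30): print(c,a,onz("wrist",c,.0734,s))
E
```

```text
11.2833 [0.43647004 0.15471056 0.22418592] 0.04267073721897537 [-0.03674453  0.09163992 -0.58776091] [-0.0024589  -0.01419795  0.02392496]
[283.79 215.06] [276 206  16  19 239] [0.435526   0.15460508 0.0734    ]
```

View pics/d12.png

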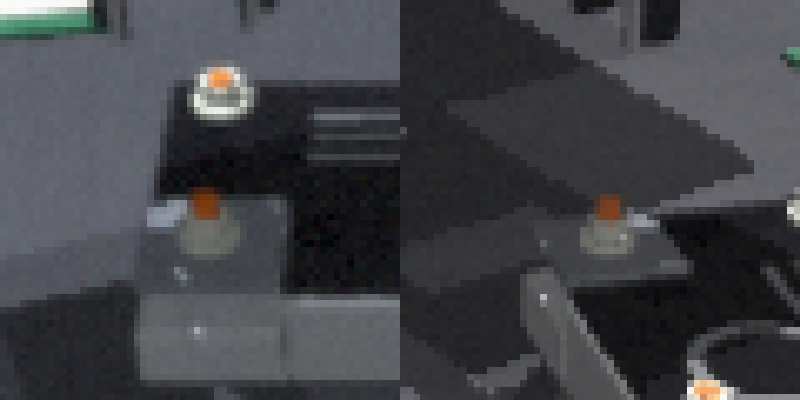

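View pics/w12.png

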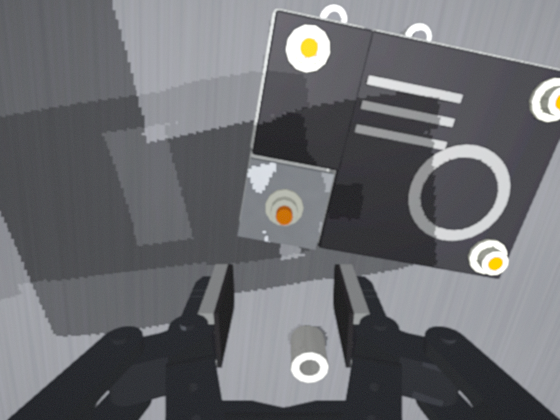

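The clip stands upright in the tab with its pin raised, at (284,215). I'll shut the fingers and come down above the pin.

apply_moves(steps="0 0 0 0 0 -0.6 1; 0 0 0 0 0 -0.6 1; 0 0 0 0 0 -0.6 1; 0 0 0 0 0 -0.6 1; 0 0 0 0 0 -0.6 1; 0 0 0 0 0 -0.6 1; 0 0 0 25 0 -0.6 1; 0 0 0 50 0 -0.6 1; 0 0 0 62 0 -0.6 1; 0 0 0 64 0 -0.6 1; 0 0 0 64 0 -0.6 1; 0 0 0 64 0 -0.6 1")

```text
time_s: 12.43
tcp_pos: [0.4352, 0.1545, 0.1588]
eef_rot: [-0.09, 1.569, 0.091]
contact_force: [-0.3, 0.1, 0.6]
finger_gap: -0.0002
```

```bash
python3 look.py d13;python3 - <<'E'
from h import *
im=viewer.camera("wrist");cv2.imwrite("pics/w13.png",cv2.resize(im[150:400,180:390],(630,600))[:,:,::-1])
E
```

```text
12.4333 [0.43519611 0.15449634 0.15883911] -0.00018216865827821915 [-0.32842575  0.07653637  0.6099641 ] [ 0.00545737 -0.06346559  0.03556412]
```

View pics/d13.png

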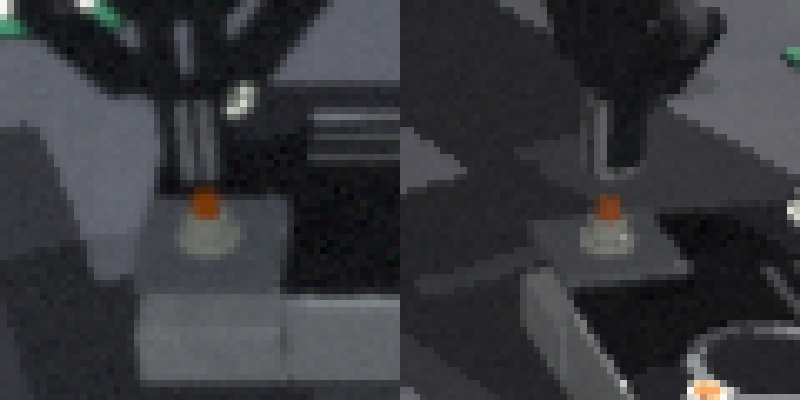

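View pics/w13.png

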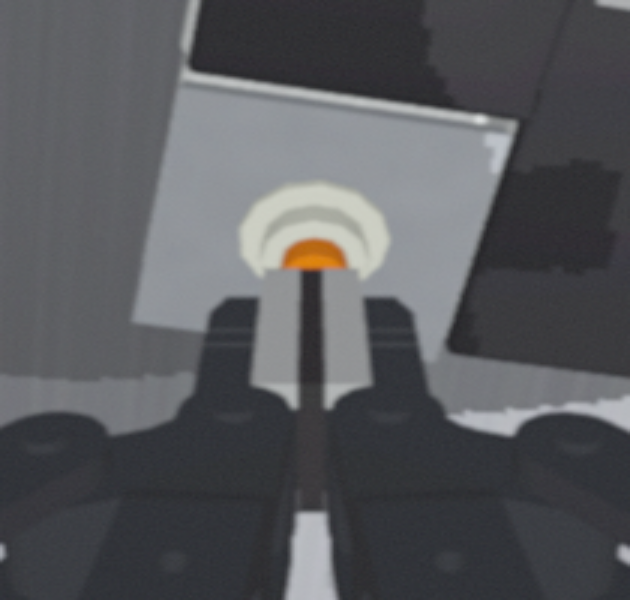

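apply_moves(steps="0 0 0 3 0 0.6 1; 0 0 0 6 0 0.6 1; 0 0 0 7 0 0.6 1; 0 0 0 7 0 0.6 1")

```text
time_s: 12.92
tcp_pos: [0.4359, 0.1546, 0.152]
eef_rot: [-0.09, 1.568, 0.091]
contact_force: [-0.2, 0.1, -0.8]
finger_gap: 0.0003
```

apply_moves(steps="0 0 0 1 0 0 1; 0 0 0 2 0 0 1; 0 0 0 2 0 0 1")

```text
time_s: 13.17
tcp_pos: [0.4358, 0.1546, 0.1498]
eef_rot: [-0.09, 1.568, 0.091]
contact_force: [0.1, 0.4, 0.3]
finger_gap: 0.0002
```

apply_moves(steps="0 0 0 0.5 0 0 1; 0 0 0 1 0 0 1; 0 0 0 1 0 0 1")

```text
time_s: 13.42
tcp_pos: [0.4358, 0.1546, 0.1487]
eef_rot: [-0.09, 1.568, 0.091]
contact_force: [0.5, 0.4, -0.2]
finger_gap: 0.0002
```

apply_moves(steps="0 0 0 0.5 0 0 1; 0 0 0 1 0 0 1; 0 0 0 1 0 0 1")

```text
time_s: 13.67
tcp_pos: [0.4357, 0.1545, 0.1477]
eef_rot: [-0.09, 1.569, 0.091]
contact_force: [0.1, 0.6, -0.1]
finger_gap: 0.0002
```

apply_moves(steps="0 0 0 0.5 0 0 1; 0 0 0 1 0 0 1; 0 0 0 1 0 0 1")

```text
time_s: 13.92
tcp_pos: [0.4357, 0.1545, 0.1465]
eef_rot: [-0.09, 1.569, 0.091]
contact_force: [0.2, -0.2, -0.2]
finger_gap: 0.0001
```

apply_moves(steps="0 0 0 0.5 0 0 1; 0 0 0 1 0 0 1; 0 0 0 1 0 0 1")

```text
time_s: 14.17
tcp_pos: [0.4358, 0.1546, 0.1457]
eef_rot: [-0.09, 1.568, 0.091]
contact_force: [-0.3, 0.4, 4.8]
finger_gap: 0.0002
```

Contact at TCP z ≈ 0.146, so flush should come near 0.138.

apply_moves(steps="0 0 0 0.5 0 0 1; 0 0 0 1 0 0 1; 0 0 0 1 0 0 1")

```text
time_s: 14.42
tcp_pos: [0.4358, 0.1546, 0.1448]
eef_rot: [-0.09, 1.568, 0.091]
contact_force: [-1.0, 0.4, 6.1]
finger_gap: -0.0001
```

apply_moves(steps="0 0 0 0.5 0 0 1; 0 0 0 1 0 0 1; 0 0 0 1.5 0 0 1; 0 0 0 2 0 0 1")

```text
time_s: 14.75
tcp_pos: [0.4358, 0.1546, 0.1431]
eef_rot: [-0.09, 1.568, 0.091]
contact_force: [-0.7, -1.0, 8.2]
finger_gap: 0.0003
```

apply_moves(steps="0 0 0 0.5 0 0 1; 0 0 0 1 0 0 1; 0 0 0 1.5 0 0 1; 0 0 0 2 0 0 1")

```text
time_s: 15.08
tcp_pos: [0.4358, 0.1546, 0.1412]
eef_rot: [-0.09, 1.568, 0.091]
contact_force: [-1.9, -0.1, 8.5]
finger_gap: 0.0002
```

apply_moves(steps="0 0 0 0.5 0 0 1; 0 0 0 1 0 0 1; 0 0 0 1 0 0 1")

```text
time_s: 15.33
tcp_pos: [0.4358, 0.1546, 0.1404]
eef_rot: [-0.09, 1.568, 0.091]
contact_force: [-1.2, -0.2, 6.0]
finger_gap: 0.0001
```

apply_moves(steps="0 0 0 0.4 0 0 1; 0 0 0 0.8 0 0 1; 0 0 0 0.8 0 0 1")

```text
time_s: 15.58
tcp_pos: [0.4358, 0.1546, 0.1398]
eef_rot: [-0.09, 1.568, 0.091]
contact_force: [-1.1, -0.7, 6.9]
finger_gap: -0.0003
```

apply_moves(steps="0 0 0 0.4 0 0 1; 0 0 0 0.4 0 0 1")

```text
time_s: 15.75
tcp_pos: [0.4357, 0.1546, 0.1395]
eef_rot: [-0.09, 1.568, 0.091]
contact_force: [-2.4, -0.4, 7.6]
finger_gap: 0.0001
```

apply_moves(steps="0 0 0 0.5 0 0 1; 0 0 0 0.8 0 0 1; 0 0 0 0.8 0 0 1")

```text
time_s: 16.0
tcp_pos: [0.4358, 0.1546, 0.1389]
eef_rot: [-0.09, 1.568, 0.091]
contact_force: [-1.5, -0.4, 6.8]
finger_gap: -0.0003
```

apply_moves(steps="0 0 0 0.4 0 0 1; 0 0 0 0.7 0 0 1; 0 0 0 0.7 0 0 1")

```text
time_s: 16.25
tcp_pos: [0.4357, 0.1546, 0.1384]
eef_rot: [-0.09, 1.567, 0.091]
contact_force: [-1.6, -1.6, 7.2]
finger_gap: 0.0001
```

apply_moves(steps="0 0 0 0.4 0 0 1; 0 0 0 0.6 0 0 1; 0 0 0 0.6 0 0 1")

```text
time_s: 16.5
tcp_pos: [0.4357, 0.1545, 0.1381]
eef_rot: [-0.09, 1.567, 0.091]
contact_force: [-2.1, -0.8, 10.1]
finger_gap: 0.0003
```

apply_moves(steps="0 0 0 0.4 0 0 1; 0 0 0 0.6 0 0 1; 0 0 0 0.6 0 0 1")

```text
time_s: 16.75
tcp_pos: [0.4357, 0.1546, 0.138]
eef_rot: [-0.09, 1.567, 0.091]
contact_force: [-3.2, -1.0, 17.4]
finger_gap: 0.0001
```

```bash
python3 look.py d14
```

```text
16.75 [0.43574615 0.15455481 0.13800979] 6.215377353027548e-05 [-3.18297202 -1.0437162  17.35966718] [-0.18349708  0.64195808  0.01098671]
```

View pics/d14.png

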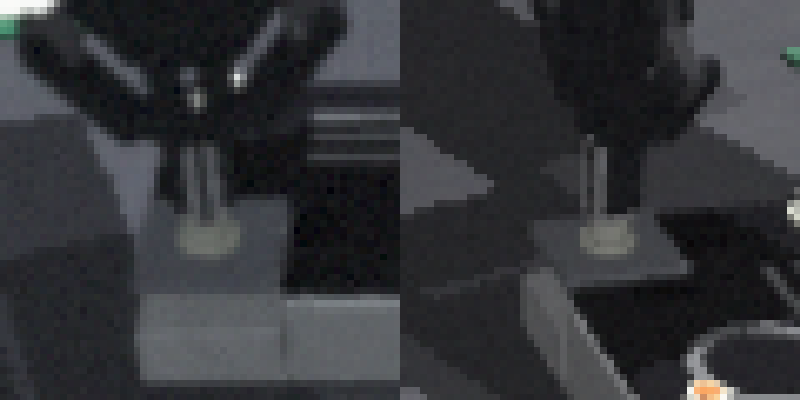

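The force rose to 17 N with no further travel, so the fingertips are on the collar and the pin is flush. Now I'll retreat and inspect.

apply_moves(steps="0 0 0 -2 0 0 1; 0 0 0 -10 0 0 1; 0 0 0 -30 0 0 1; 0 0 0 -55 0 0 1; 0 0 0 -85 0 0 1; 0 0 0 -85 0 0 1; 0 0 0 -85 0 0 1; 0 0 0 -85 0 0 1")

```text
time_s: 17.52
tcp_pos: [0.4355, 0.1544, 0.2232]
eef_rot: [-0.089, 1.566, 0.091]
contact_force: [-0.6, -0.4, 0.3]
finger_gap: -0.0
```

```bash
python3 look.py d15; python3 - <<'E'
from h import *
im=viewer.camera("wrist");cv2.imwrite("pics/w15.png",cv2.resize(im[150:270,200:360],(800,600),interpolation=0)[:,:,::-1])
cv2.imwrite("pics/s15.png",viewer.camera("side")[:,:,::-1])
E
```

```text
17.5167 [0.43545912 0.15440709 0.22317901] -1.0834733962439631e-05 [-0.5592734  -0.39356374  0.30669533] [ 0.00897287 -0.04466731  0.0216984 ]
```

View pics/d15.png

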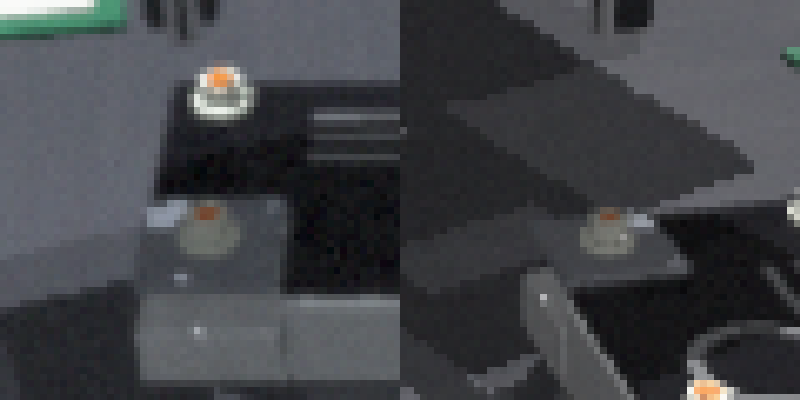

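View pics/w15.png

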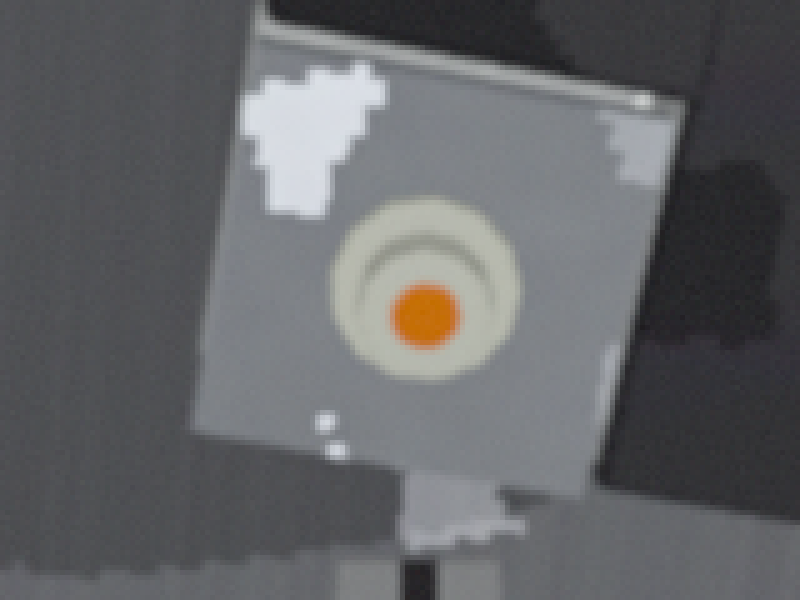

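View pics/s15.png

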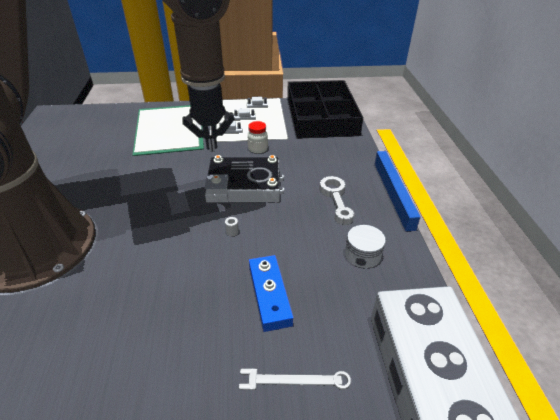

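The wrist view shows the pin flush in the collar with no orange side visible, and the flange flat on the tab. The other objects are where they were, so I'm handing in.

```bash
python3 -c "
from plant import order
print(order.close_job())"
```

```text
the job is handed in; nothing more can be done
None
```

The fresh clip is in the hole of the grey tab with its pin pushed flush, and I handed the job in at about 17.7 s of the 48 s allowed.

- **Seating:** I gripped the clip by its collar, took it from the rack with its pin raised, and lowered it into the hole. It went down until the tab stopped hard on its spacer, where the force read about 11 N. After I let go, the clip stood upright with its pin still raised.
- **Locking:** I pressed the pin down with the shut fingertips at about 6–10 N. Travel ended about 8 mm after contact, where the reading rose to 17.4 N as the tips met the collar. That is below the 25 N at which the plastic may crack, though I read the force only at the end of each short step.
- **Last checks:** The close wrist view shows the pin flush, with no orange side visible, and the flange flat on the tab. In the side view the other objects are where they were. The gripper is clear of everything and reads about zero force.
- **Disagreements:** Estimates of the tab's height differed by about 2–3 mm between camera views, so I settled it by feel. The finger opening read about 4 mm too small when the fingers were closed, which did not affect the result.

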